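# Switch on the hotplate under the saucepan

## Task

Put the heat on under the saucepan, not under the plastic basin parked on the hob's other plate. First push the hob's wide, stiff main key down until it clicks and let it come up again, then push down, until it clicks, the light round key in front of the plate the saucepan stands on. Do not push the other plate's key, and leave the saucepan and the basin standing where they are.

Things in the scene. Friction and masses are not known exactly. Their poses are not given: they have to be found in the camera images.
- hob: Fixed white two-plate hob, 320 (x) by 500 (y) mm, top 70 mm above table. Origin: centre of underside; x away from the robot (turned at most 13 degrees), y to its left. Iron plates, 170 mm diameter, 78 mm high, at x 50, y +125 (left) and -125 mm (right). Front strip, x -120 mm: left key y +125, right key y -125; main key and a fixed dial (not used) near y +40 and -40 mm, either way round.
- saucepan: Loose open aluminium saucepan on one of the two plates, 150 mm diameter, 85 mm high, about 0.6 kg, with a black stick handle that reaches 190 mm from its centre, 80 mm up, roughly towards the back. Origin: centre of its underside; x along the handle, z up.
- main_key_top (a point): Centre of the top face of the main key: a black rectangular cap, 28 mm (along the hob's x) by 48 mm (along the hob's y), standing 20 mm above the hob's top, in a grey collar 8 mm high. The point goes down with the key.
- basin: Loose orange plastic basin, 170 mm across the rim, 70 mm high, 0.15 kg, on the plate without the saucepan. Origin: centre of its underside. Leave alone.
- main_key (a joint): Downward travel of the main key in m: 0 up, 0.008 fully down; it clicks at 0.006. Stiff spring: starts to move at 4 N, takes 10 N at the click and 12 N fully down; comes up by itself when let go.
- left_key (a joint): Downward travel of the left plate's key in m: 0 up, 0.008 fully down; clicks at 0.006. Black round cap, 26 mm diameter, top 20 mm above the hob's top (90 mm above the table) when up, in a grey collar 8 mm high. Light spring: starts to move at 1.2 N, takes 3.3 N at the click, 4 N fully down; comes up by itself.
- right_key (a joint): Downward travel of the right plate's key in m; the same cap, collar, travel and light spring as the left plate's key.

How it is judged (in metres and radians):
On the way, in this order (a step that is already met when the one before it is completed fails the run):
1. the main key is pushed down to its click (value of joint main_key above 0.006 m), for 0.05 s.
2. the main key has come up again (value of joint main_key below 0.002 m), for 0.05 s.
3. the key of the plate under the saucepan is pushed down to its click (((y of saucepan in the frame of hob above 0 m and value of joint left_key above 0.006 m) or (y of saucepan in the frame of hob below 0 m and value of joint right_key above 0.006 m))), for 0.05 s.
At the end, for the whole second after the job is handed in: All three keys are up again (within 2 mm) and the saucepan stands upright (within 10 degrees) within 20 mm of where it stood, the basin too (value of joint each of main_key, left_key, right_key below 0.002 m and distance of each of saucepan, basin from where it was at the start of the episode below 0.02 m and angle between saucepan's own z axis and vertical below 0.17 rad); the robot touches nothing.
It fails at once if the key of the plate without the saucepan is pushed down (past 4 mm) ((y of saucepan in the frame of hob above 0 m and value of joint right_key above 0.004 m) or (y of saucepan in the frame of hob below 0 m and value of joint left_key above 0.004 m)).
It fails at once if the saucepan is shifted by more than 20 mm (distance of saucepan from where it was at the start of the episode above 0.02 m).
It fails at once if the basin is shifted by more than 20 mm (distance of basin from where it was at the start of the episode above 0.02 m).
It also fails if it takes over 32 s, if anything falls off the work surface, if the arm or the gripper's body presses on something with over 40 N, if the wrist force passes 120 N, or if a joint passes its speed limit or range.

## Robot

A 6-joint arm with a two-finger parallel gripper is mounted at the origin on the work surface. World frame = base frame: x ahead of the robot, y to its left, z up, the work surface at z = 0. Lengths are in mm, angles in rad, forces in N, time in s.
With the tool pointing down it reaches from about 400 to 825 mm from the base axis. Payload 7 kg.
Tool frame: the origin (TCP) lies at the very end of the fingers, on their centre line; the grasp point (between the pads) lies 19 mm behind it; z points along the fingers, y is the line along which they close (so a half turn about z gives the same grasp; the last joint's range is limited). The gripper opens to 88 mm and grips with 3 to 60 N. Pads are 19 mm wide; open, the fingers measure 130 mm over their backs; the gripper's body (78 mm by 193 mm) begins 47 mm behind the grasp point.
Start: joints at [-0.986, 0.359, 0.012, 0, -1.224, -0.288], TCP at [197.385, -645.472, 226.561] pointing down, gripper open.
Joint ranges: [-3.07, 3.07], [-1.43, 2.12], [-1.02, 1.25], [-3.03, 1.67], [-3.05, -0], [-3.03, 3.03]. Speed limits (rad/s): [2.39, 2.39, 3.01, 3.14, 3.14, 3.14].

## Interface

Orientations are given as a unit quaternion [x, y, z, w].
In Python, from plant import bot gives the robot as it stands. Calls block until the motion is done:
- bot.move_ptp(position, orientation): joint-space move of the TCP to a pose.
- bot.line_to(position, velocity=150, ori=None): straight line of the TCP; ori=None keeps the orientation; velocity is the mean speed in mm/s.
- bot.move_joints(angles): joint-space move.
- bot.move_gripper(opening, force=None): finger opening in mm; force is the grip in N (None keeps the last); returns when the fingers have stopped.
- bot.pause(seconds).
- bot.solve_ik(position, orientation): joint angles nearest the present ones, or None.
- bot.read_state(): the state.
- bot.camera(name): name is "scene" or "top" or "wrist"; returns the picture (480x640x3 uint8, red, green, blue); there is no depth.
- bot.get_calibration(name): a dict with "fx", "fy", "cx", "cy" (pixels), "view" (4x4, takes a point from world to camera coordinates); the wrist camera has in their place "T_tool_cam" (4x4, takes a point from camera to tool coordinates, whose origin is the TCP and whose axes are the flange's). Camera axes: x right, y up, looking along -z (the intrinsics and any distortion apply to the point x, -y, -z); pixel columns grow to the right and rows downward; lengths in mm; the calibration is good to about 2 mm. A picture is of the moment at which its call begins: read the wrist's pose just before it. get_calibration takes no time and is no camera call.
A pose or a line that the arm cannot do raises bot.Unreachable and nothing moves.
- bot.close_job(): hands the job in; it is judged then, once.
The state is a dict: "t": time; "joint_pos": joint angles; "qvel": joint speeds; "tau": joint torques, N m; "tcp_pos": TCP position; "eef_rot": TCP orientation; "contact_force": force on the tool from outside, world axes, zero at the start; "moment": the same for the moment, N m; "width": finger opening in mm; "finger_force": force on a finger pad.
Only numpy, scipy, OpenCV 4.12 (cv2) and the standard library are available. Lean on these libraries where they do the work, as an engineer would, in place of code of your own. Each camera call takes 0.05 s, during which the arm holds its last target. There are 200 camera calls.

## Working session

There is one attempt and no reset: what is moved stays moved. The work goes in short steps, each a Python script; the robot and the scene stay as the last script left them, time stands still between calls to the robot, and variables do not carry over. Pictures are saved under pics/ and viewed, at most 10 in all, crops included, and the job is handed in when it is done.

```bash
mkdir -p pics; python3 - <<'E'
from plant import bot
import cv2
for n in("top","scene"):
    cv2.imwrite(f"pics/{n}0.png",bot.camera(n)[:,:,::-1]); print(n,bot.get_calibration(n))
print(bot.get_calibration("wrist")); s=bot.read_state(); print(s["t"],s["eef_rot"],s["contact_force"])
E
```

```text
top {'fx': 479.2616487227905, 'fy': 479.2616487227905, 'cx': 320.5830402686668, 'cy': 241.92234696497212, 'view': array([[ 1.79221542e-02, -9.99407143e-01,  2.93965668e-02,
         3.16751617e+00],
       [ 9.96730945e-01,  2.01753041e-02,  7.82328567e-02,
        -6.48935694e+02],
       [-7.87795605e-02,  2.78983665e-02,  9.96501612e-01,
        -7.07949515e+02],
       [ 0.00000000e+00,  0.00000000e+00,  0.00000000e+00,
         1.00000000e+00]])}
scene {'fx': 562.0894541441329, 'fy': 562.0894541441329, 'cx': 316.9669556070157, 'cy': 258.11280842645635, 'view': array([[ 7.50267279e-01,  6.61027362e-01,  1.19095124e-02,
        -5.19062944e+02],
       [-5.12233895e-01,  5.69808914e-01,  6.42599595e-01,
         2.53734461e+02],
       [ 4.17989768e-01, -4.88221906e-01,  7.66109604e-01,
        -1.11720537e+03],
       [ 0.00000000e+00,  0.00000000e+00,  0.00000000e+00,
         1.00000000e+00]])}
{'fx': 414.2887757120637, 'fy': 414.2887757120637, 'cx': 322.5386885604825, 'cy': 243.82045998820308, 'T_tool_cam': array([[-1.48164213e-05,  9.61431466e-01,  2.75044608e-01,
         7.33678535e+01],
       [ 9.99999985e-01, -3.24697963e-05,  1.67368869e-04,
        -1.13960664e+00],
       [ 1.69844340e-04,  2.75044606e-01, -9.61431451e-01,
        -1.58531552e+02],
       [ 0.00000000e+00,  0.00000000e+00,  0.00000000e+00,
         1.00000000e+00]])}
0.1 [-1.47802046e-01  9.89016671e-01  7.36057116e-04 -1.95618669e-04] [-0.55485074  0.85689566 -0.66896513]
```

View pics/top0.png

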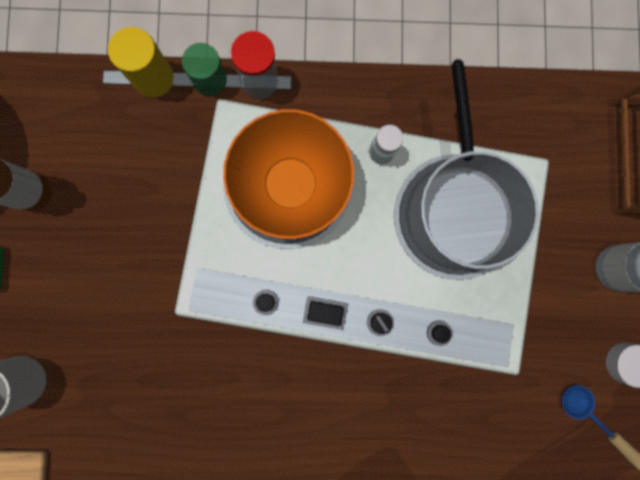

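View pics/scene0.png

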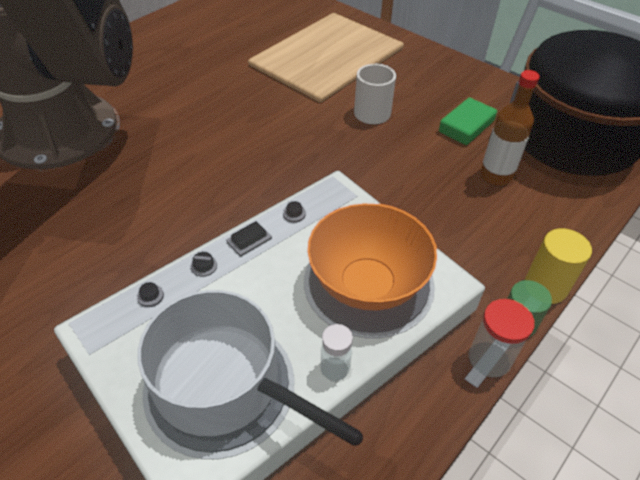

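The saucepan stands on the right plate (the −y side). In the top view, the main key is at (326,313), the dial at (381,322), the right key at (440,333) and the left key at (264,301). In the scene view, the same four are at (249,236), (204,262), (150,292) and (294,210).

```bash
cat > h.py <<'E'
from plant import bot
import numpy as np, cv2
def P(c,V):
    K=np.array([[c["fx"],0,c["cx"]],[0,c["fy"],c["cy"]],[0,0,1]]); return K@np.diag([1,-1,-1])@V[:3]
def tri(PA,a,PB,b):
    X=cv2.triangulatePoints(PA,PB,np.float64(a),np.float64(b)); return X[:3,0]/X[3,0]
def onplane(Pm,p,z):
    H=np.c_[Pm[:,0],Pm[:,1],Pm[:,2]*z+Pm[:,3]]; q=np.linalg.solve(H,[*p,1]); return q[:2]/q[2]
E
python3 - <<'E'
from h import *
Ps=[P(c,c["view"]) for c in map(bot.get_calibration,("top","scene"))]
for n,a,b in [("left",(264,301),(294,210)),("main",(326,313),(249,236)),("dial",(381,322),(204,262)),("right",(440.5,333),(150,292))]:
    X=tri(Ps[0],a,Ps[1],b); print(n,X.round(1),onplane(Ps[0],a,90).round(1),onplane(Ps[1],b,90).round(1))
E
```

```text
left [560.2  94.4  83.3] [560.5  93.8] [564.9  89.6]
main [546.5   9.4  83.2] [545.5   8.1] [552.5   6.5]
dial [535.1 -67.8  83.3] [534.4 -68.1] [541. -70.]
right [ 521.  -151.5   83.6] [ 520.6 -151. ] [ 526.8 -152.9]
```

```bash
cat >> h.py <<'E'
from scipy.spatial.transform import Rotation as R
hy=np.array([.159,.987,0]); hy/=np.linalg.norm(hy); hx=np.array([hy[1],-hy[0],0])
Q=R.from_matrix(np.c_[-hx,hy,[0,0,-1]]).as_quat()
def wristP():
    s=bot.read_state(); c=bot.get_calibration("wrist"); T=np.eye(4); T[:3,:3]=R.from_quat(s["eef_rot"]).as_matrix(); T[:3,3]=s["tcp_pos"]
    return P(c,np.linalg.inv(T@c["T_tool_cam"]))
E
python3 - <<'E'
from h import *
bot.move_gripper(0)
bot.move_ptp([546-20*hx[0],8.5-20*hx[1],200],Q)
np.save("W.npy",wristP()); cv2.imwrite("pics/w0.png",bot.camera("wrist")[:,:,::-1])
s=bot.read_state(); print(s["t"],s["tcp_pos"],s["contact_force"],s["width"])
E
```

```text
4.175 [526.34302694  11.13481643 199.98752738] [-0.73196143 -0.64243955 -0.13195994] 0.3609202608879793
```

View pics/w0.png

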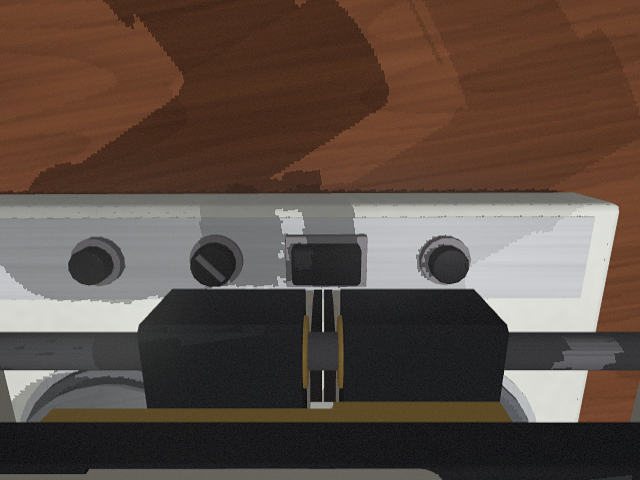

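The wrist view shows the main key's top face at about (326,265), the right key's cap at (91,266), and the left key's cap at (448,264). The dial is at (214,264).

```bash
python3 - <<'E'
from h import *
W=np.load("W.npy"); c=bot.get_calibration("top"); T=P(c,c["view"])
for n,a,b in [("left",(264,301),(448,264)),("main",(326,313),(326,265)),("right",(440.5,333),(91,266))]:
    print(n,tri(T,a,W,b).round(1),onplane(W,b,90).round(1))
E
```

```text
left [560.3  94.2  83.7] [557.9  92.3]
main [545.5   8.8  89.7] [545.3   9.8]
right [ 520.6 -151.4   87.2] [ 520.4 -149.1]
```

Three views agree: the main key is at (545.5, 9) and the right key at (520.5, −150), with heights near 90 mm. I'll press with force feedback.

```bash
cat >> h.py <<'E'
def press(x,y,fstop,zmin):
    bot.line_to([x,y,105],150); bot.pause(.1); f0=bot.read_state()["contact_force"][2]; z=93.
    bot.line_to([x,y,z],60)
    log=[]
    while z>zmin:
        z-=.75; bot.line_to([x,y,z],25); s=bot.read_state(); f=s["contact_force"][2]-f0
        log.append((z,round(s["tcp_pos"][2],1),round(f,1)))
        if f>fstop: break
    bot.pause(.15); s=bot.read_state(); print(log,"held",s["contact_force"]-[0,0,f0])
    bot.line_to([x,y,120],100); bot.pause(.1); s=bot.read_state(); print(s["t"],s["contact_force"])
E
python3 - <<'E'
from h import *
bot.line_to([545.5,9,130],150)
press(545.5,9,11.5,79)
E
```

```text
[(92.25, np.float64(92.3), np.float64(-0.2)), (91.5, np.float64(91.5), np.float64(-0.3)), (90.75, np.float64(90.7), np.float64(-0.7)), (90.0, np.float64(90.3), np.float64(3.7)), (89.25, np.float64(89.4), np.float64(3.6)), (88.5, np.float64(88.6), np.float64(5.0)), (87.75, np.float64(87.9), np.float64(5.3)), (87.0, np.float64(87.3), np.float64(6.0)), (86.25, np.float64(86.6), np.float64(7.3)), (85.5, np.float64(85.9), np.float64(7.4)), (84.75, np.float64(85.2), np.float64(8.9)), (84.0, np.float64(84.5), np.float64(9.0)), (83.25, np.float64(83.9), np.float64(10.8)), (82.5, np.float64(83.2), np.float64(10.8)), (81.75, np.float64(82.5), np.float64(12.2))] held [-3.5794755  -0.04608269 11.39993746]
10.1083 [-0.25030191 -1.15570818  0.19191757]
```

Main key travelled about 7.7 mm at 11.4–12 N, which is past the click. Next is the right key.

```bash
python3 - <<'E'
from h import *
bot.line_to([520.5,-150.3,130],150)
press(520.5,-150.3,5.5,81)
bot.line_to([510,-152,220],150)
cv2.imwrite("pics/top1.png",bot.camera("top")[:,:,::-1]); print(bot.read_state()["t"])
E
```

```text
[(92.25, np.float64(92.4), np.float64(-0.7)), (91.5, np.float64(91.5), np.float64(-0.2)), (90.75, np.float64(90.7), np.float64(-0.9)), (90.0, np.float64(90.1), np.float64(0.5)), (89.25, np.float64(89.3), np.float64(1.4)), (88.5, np.float64(88.5), np.float64(1.0)), (87.75, np.float64(87.8), np.float64(1.1)), (87.0, np.float64(87.0), np.float64(2.5)), (86.25, np.float64(86.3), np.float64(1.9)), (85.5, np.float64(85.5), np.float64(2.8)), (84.75, np.float64(84.8), np.float64(2.7)), (84.0, np.float64(84.0), np.float64(2.4)), (83.25, np.float64(83.3), np.float64(2.8)), (82.5, np.float64(82.5), np.float64(3.8)), (81.75, np.float64(82.2), np.float64(7.4))] held [-0.92613338  1.03983562  7.08915097]
16.6333 [-0.34504356 -0.08567695 -0.86502938]
17.5
```

View pics/top1.png

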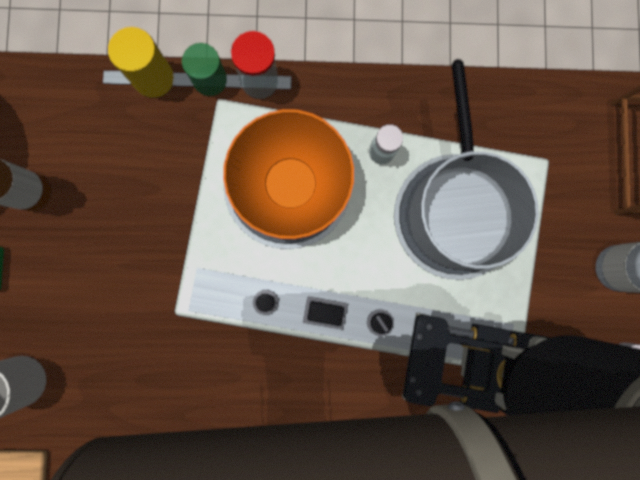

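The right key bottomed out at the end of its travel. The pan, centred near (480,212), and the basin, near (290,175), haven't moved, and the arm is clear of everything.

```bash
python3 -c "
from plant import bot
print(bot.close_job())"
```

```text
the job is handed in; nothing more can be done
None
```

I pressed the main key past its click and let it up, then pressed the right key (the saucepan's plate) to the end of its travel; the saucepan and basin stayed where they were, and the job is handed in (no verdict was returned).

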